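# Set sprung tweezers to the notch of a standing gauge

### The job

Take the notched gauge plate out of its sloping cradle and stand it upright on its long thin edge on the flat setting plate, notch up, and let go of it. Then pick the sprung tweezers off their rest and hold them level with the tips just above the notch, one tip over each edge of the notch, squeezed so that the tip gap equals the notch's width (16 mm), without touching the gauge. Finish while still holding the tweezers there at that gap, and leave the bracket, the relay and the fuse carrier where they are.

Things in the scene. Friction and masses are not known exactly. Their poses are not given: they have to be found in the camera images.
- gauge: aluminium plate 12 (x) x 80 (y) x 60 mm (z), about 0.18 kg, notch 16 mm wide, 10 deep in the middle of its top long edge. Origin: middle of the long thin edge it stands on; z points to the notched edge. At first it leans in the cradle, 35 degrees from upright towards the cradle's -x (roughly the robot's right); the upper 30 mm of both faces is free to grip
- notch (a point): middle of the mouth of the gauge's notch, level with its top edge, 60 mm above its foot; axes as the gauge's
- cradle: small grey fixed cradle, 84 mm wide, with a slope behind the gauge's lower face and a toe and 7 mm lip at its foot; origin under the middle of it on the table, z up, its x axis points from the gauge's notched edge towards its foot, levelled; the foot of the gauge stands 16 mm above the table
- setting_plate: flat bare steel plate screwed to the table, 110 (x) x 140 (y) x 5 mm; origin: centre of its underside, its top is 5 mm higher
- rest: dark steel rest, fixed: foot plate 150x70x4 mm with two cross bars 8 mm thick, tops 22 mm above the table, 20 and 125 mm ahead of its origin along x; lugs 9 mm higher at the ends of the front bar. Origin on the table under the tweezers' heel, x towards the tips
- tweezers: sprung steel tweezers, 160 mm long, 20 mm high as they lie, 0.1 kg, lying across the two bars of the rest; origin at the heel block's underside, x towards the tips, y the direction in which the blades open, z up. Two blades hinge at the heel (7 mm either side of the x axis), each sprung open
- grip (a point): middle between the ribbed finger grips, 80 mm ahead of the heel, 10 mm above the underside. Grips 40 mm long, 20 high; outer faces about 47 mm apart when open, parallel and 34 mm apart at the 16 mm tip gap. Squeezing takes about 3 N at first, 10 N at that gap; no stop before the tips meet. 1 mm at the grips = 1.8 mm at the tips
- tips (a point): middle between the tips, 145 mm ahead of the tweezers' heel (on the tweezers' x axis), 10 mm above their underside; the tips are 8 mm high
- tip_left (a point): inner face of the left (+y) tip; gap between the tips = distance tip_left to tip_right, about 39 mm when open
- tip_right (a point): inner face of the right (-y) tip
- blade_left: the left (+y) blade of the tweezers, with its finger grip; origin at its hinge at the heel
- blade_right: the right (-y) blade of the tweezers, with its finger grip; origin at its hinge at the heel
- u_bracket: steel box bracket 50x52x34 mm, a bystander
- relay_a: small relay 27x27x33 mm, a bystander
- fuse_box: fuse carrier 36x85x27 mm, a bystander
Mind the look-alikes: they are no part of the job. Of the things shaped like the gauge, the aluminium one is meant.

How it is judged (in metres and radians):
On the way, in this order (a step that is already met when the one before it is completed fails the run):
1. the gauge stands upright on its thin edge on the setting plate, notch up, and is let go (angle between gauge's own z axis and vertical below 0.07 rad and x of gauge in the frame of setting_plate between -0.055 and 0.055 m and y of gauge in the frame of setting_plate between -0.07 and 0.07 m and z of gauge in the frame of setting_plate between 0.003 and 0.008 m and linear speed of gauge below 0.02 m/s and contact force between gauge and the fingers below 0.1 N), for 0.4 s.
2. the tweezers are gripped by both blades and lifted off their rest (contact force between each of blade_left, blade_right and the fingers above 1 N and contact force between tweezers and rest below 0.1 N and height (world z) of grip above 0.06 m), for 0.2 s.
At the end, for the whole second after the job is handed in: Gauge upright (0.07 rad) and still on the setting plate, not touched. Tweezers held by both blades (over 1 N each), level (0.3 rad), in line with the notch (0.26 rad), tips' middle within 12 mm of the notch from above and 4 to 35 mm over it, gap 13 to 19 mm, steady for the last second (all of step 1 and contact force between each of blade_left, blade_right and the fingers above 1 N and contact force between tweezers and rest below 0.1 N and contact force between tweezers and gauge below 0.1 N and distance between tip_left and tip_right between 0.013 and 0.019 m and horizontal distance between tips and notch below 0.012 m and z of tips in the frame of notch between 0.004 and 0.035 m and angle between the y axis of tweezers and the y axis of gauge, either way round below 0.26 rad and angle between tweezers's own z axis and vertical below 0.3 rad and linear speed of tweezers below 0.02 m/s); the arm keeps its last pose, push and grip.
It fails at once if the steel bracket is disturbed (distance of u_bracket from where it was at the start of the episode above 0.02 m).
It fails at once if the relay is disturbed (distance of relay_a from where it was at the start of the episode above 0.02 m).
It fails at once if the fuse carrier is disturbed (distance of fuse_box from where it was at the start of the episode above 0.02 m).
It also fails if it takes over 56 s, if anything falls off the work surface, if the arm or the gripper's body presses on something with over 40 N, if the wrist force passes 120 N, or if a joint passes its speed limit or range.

### The arm

A 6-joint arm with a two-finger parallel gripper is mounted at the origin on a cart in front of the work surface, level with it; the furniture and walls round the work are solid. World frame = base frame: x ahead of the robot, y to its left, z up, the work surface at z = 0. Lengths are in m, angles in degrees, forces in N, time in s.
With the tool pointing down it reaches from about 0.35 to 0.875 m from the base axis. Payload 4.2 kg.
Tool frame: the origin (TCP) lies midway between the tips of the shut fingers; the grasp point (between the pads) lies 19 mm behind it; z points along the fingers, y is the line along which they close (so a half turn about z gives the same grasp; the last joint's range is limited). The gripper opens to 87 mm and grips with 3 to 60 N. Pads are 19 mm wide; open, the fingers measure 117 mm over their backs; the gripper's body (75 mm by 190 mm) begins 51 mm behind the grasp point.
Start: joints at [80.363, 22.042, 0.453, 0, -68.411, -14.817], TCP at [0.259, 0.569, 0.223] pointing down, gripper open.
Joint ranges: [-179.83, 179.83], [-69.29, 118.12], [-61.27, 80.66], [-181.25, 117.63], [-171.15, -9.14], [-177.46, 177.46]. Speed limits (degrees/s): [159.86, 159.86, 180, 180, 180, 180].

### API

Orientations are given as [roll, pitch, yaw] about the fixed x, y, z axes, in that order (R = Rz(yaw) Ry(pitch) Rx(roll)).
In Python, from workcell import env gives the robot as it stands. The module is installed in compiled form; this text tells all that it offers. Calls block until the motion is done:
- env.goto(position, orientation): joint-space move of the TCP to a pose.
- env.move_straight(position, rotation=None, rate=0.15, force_limit=None): straight line of the TCP; rotation=None keeps the orientation; rate is the mean speed in m/s. With force_limit (N) it stops when the force on the tool has changed by that much, and returns True; else False.
- env.set_joints(angles): joint-space move.
- env.gripper_to(opening, grasp_force=None): opening from 0.0 (shut) to 1.0 (fully open); grasp_force is the grip in N (None keeps the last); returns when the fingers have stopped.
- env.dwell(seconds).
- env.inverse_kinematics(position, orientation): joint angles nearest the present ones, or None.
- env.read_state(): the state.
- env.grab_frame(name): name is "side" or "top"; returns a dict with "image" (480x640x3 uint8, blue, green, red), "fx", "fy", "cx", "cy" (pixels), "D" ([k1, k2, p1, p2, k3] as OpenCV has them; the pictures are not rectified), "position" and "orientation" of the camera in the world. Camera axes: x right, y up, looking along -z (the intrinsics and any distortion apply to the point x, -y, -z); pixel columns grow to the right and rows downward; lengths in m; the calibration is good to about 2 mm. A picture is of the moment at which its call begins. There is no depth.
A pose or a line that the arm cannot do raises env.Unreachable and nothing moves.
- env.close_job(): hands the job in; it is judged then, once.
Trained networks look in a picture, given as the dict that the camera call returned (one of the last four; its "shot" number tells which), for a name from the list of things; names that differ only in an ending like _2 or _b are one class to them, and where a whole thing is asked for, a point or a joint stands for the part that bears it (a point fixed in the world has none). Each returns a list of dicts, best first, with "score" (0 to 1); they miss things now and then, are a little off and sometimes report something else, mostly with a low value. They report only what shows in the picture. A call takes as long as a camera call. They do not tell look-alikes from the thing itself.
- env.search_frame(picture, thing): "xyz" ([x, y, z] in m, in world coordinates, good to about 4 mm: the middle of the surface that is visible of it).
- env.trace(picture, thing): "mask" (480x640 bool, what is visible of it).
The state is a dict: "clock": time; "joint_positions": joint angles; "qvel": joint speeds; "joint_torque": joint torques, N m; "position": TCP position; "tool_rot": TCP orientation; "force": force on the tool from outside, world axes, zero at the start; "wrist_torque": the same for the moment, N m; "opening": opening from 0.0 (shut) to 1.0 (fully open); "finger_force": force on a finger pad.
Only numpy, scipy, OpenCV 4.12 (cv2) and the standard library are available. Lean on these libraries where they do the work, as an engineer would, in place of code of your own. Each camera call takes 0.05 s, during which the arm holds its last target. There are 200 camera calls.

## Working session

There is one attempt and no reset: what is moved stays moved. The work goes in short steps, each a Python script; the robot and the scene stay as the last script left them, time stands still between calls to the robot, and variables do not carry over. Pictures are saved under pics/ and viewed, at most 10 in all, crops included, and the job is handed in when it is done.

```bash
mkdir -p pics; cat > h.py <<'E'
from workcell import env
import numpy as np, cv2
from scipy.spatial.transform import Rotation as R
def cam(f):
    o=np.array(f["orientation"],float)
    M=R.from_euler('xyz',o,degrees=True).as_matrix() if o.shape==(3,) else (R.from_quat(o).as_matrix() if o.shape==(4,) else o)
    K=np.array([[f["fx"],0,f["cx"]],[0,f["fy"],f["cy"]],[0,0,1.]])
    return M@np.diag([1,-1,-1]),np.array(f["position"],float),K,np.array(f["D"],float)
def proj(f,P):
    M,t,K,D=cam(f); P=np.atleast_2d(P).astype(float)
    return cv2.projectPoints((P-t)@M,np.zeros(3),np.zeros(3),K,D)[0][:,0]
def onplane(f,uv,z):
    M,t,K,D=cam(f)
    n=cv2.undistortPoints(np.array(uv,float).reshape(-1,1,2),K,D)[:,0]
    d=np.c_[n,np.ones(len(n))]@M.T
    return t+d*((z-t[2])/d[:,2])[:,None]
E
python3 - <<'E'
from h import *
for n in("side","top"):
    f=env.grab_frame(n); cv2.imwrite(f"pics/{n}0.png",f["image"])
    print(n,f["position"],f["orientation"],f["fx"])
    for t in "gauge cradle setting_plate rest tweezers u_bracket relay_a fuse_box tips grip".split():
        print(t,[(np.round(d["xyz"],3).tolist(),round(d["score"],2)) for d in env.search_frame(f,t)][:4])
print(env.read_state())
E
```

```text
side [0.62437473 0.87735081 0.62442857] [ 49.46359359  -0.33228215 175.4181542 ] 468.85705619002886
gauge [([0.558, 0.27, 0.011], 0.77), ([0.47, 0.352, 0.046], 0.59), ([0.452, 0.153, 0.0], 0.58)]
cradle [([0.477, 0.38, 0.006], 0.62), ([0.445, 0.147, 0.033], 0.27)]
setting_plate [([0.65, 0.102, 0.006], 0.84), ([0.451, 0.154, 0.036], 0.38), ([0.47, 0.353, 0.046], 0.27)]
rest [([0.451, 0.155, 0.001], 0.6)]
tweezers [([0.448, 0.143, 0.039], 0.82)]
u_bracket [([0.672, 0.334, 0.035], 0.76), ([0.446, 0.146, 0.03], 0.2)]
relay_a [([0.35, 0.305, 0.027], 0.91)]
fuse_box [([0.793, 0.186, 0.02], 0.72)]
tips [([0.449, 0.14, 0.034], 0.88)]
grip [([0.445, 0.145, 0.032], 0.65), ([0.65, 0.103, 0.005], 0.62)]
top [0.45302713 0.25036281 0.9469537 ] [  8.15144026  -0.55474948 -89.27776895] 467.3931727297016
gauge [([0.465, 0.344, 0.054], 0.58), ([0.44, 0.131, 0.044], 0.49)]
cradle [([0.472, 0.388, 0.008], 0.6), ([0.449, 0.157, 0.043], 0.57), ([0.654, 0.099, 0.002], 0.53)]
setting_plate [([0.654, 0.099, 0.003], 0.97)]
rest [([0.444, 0.138, 0.001], 0.84)]
tweezers [([0.44, 0.132, 0.044], 0.62)]
u_bracket 
[... 172 characters left out ...]
038], 0.84)]
{'clock': 1.1, 'joint_positions': array([ 8.03617348e+01,  2.20419930e+01,  4.52827943e-01, -5.16579235e-05,
       -6.84114299e+01, -1.48178925e+01]), 'qvel': array([-0.08716267,  0.09966868,  0.12081004, -0.01975538,  0.03249136,
       -0.00053146]), 'joint_torque': array([ 8.84851543e-04, -3.90476203e+01,  1.87623543e+01,  4.22431469e+00,
        1.54701469e-02, -2.22116495e-05]), 'position': array([0.25870443, 0.56892141, 0.22254802]), 'tool_rot': array([ 1.79999413e+02, -1.05722727e-04, -2.44561767e+01]), 'force': array([-0.18135134,  0.20035649, -0.59560606]), 'wrist_torque': array([ 0.03140498, -0.02120318, -0.01084899]), 'finger_force': 0.0, 'opening': 0.99907533907834}
```

View pics/side0.png

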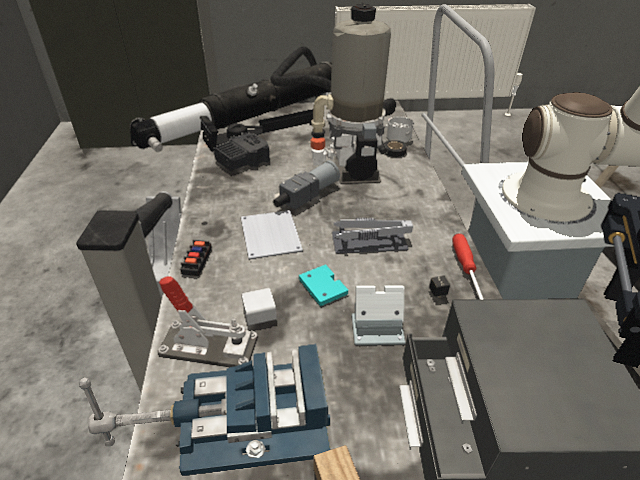

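View pics/top0.png

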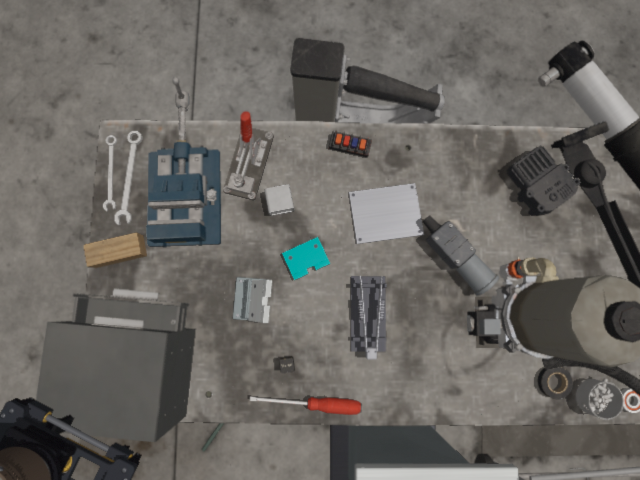

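```bash
python3 - <<'E'
from h import *
a=cv2.imread("pics/top0.png");b=cv2.imread("pics/side0.png")
r=lambda i,x,y:cv2.resize(i[y:y+75,x:x+100],(400,300),interpolation=cv2.INTER_CUBIC)
cv2.imwrite("pics/c0.png",np.vstack([np.hstack([r(a,205,263),r(a,320,275)]),np.hstack([r(b,330,275),r(b,323,200)])]))
f=env.grab_frame("top"); g=env.grab_frame("side")
for fr in(f,g):
  for t in("gauge","setting_plate","tweezers","cradle","rest","blade_left","tip_left","tip_right"):
    for d in env.trace(fr,t)[:3]:
        m=d["mask"].astype(np.uint8); q=cv2.minAreaRect(np.argwhere(m)[:,::-1].astype(np.float32))
        print(t,round(d["score"],2),m.sum(),np.round(cv2.boxPoints(q),1).tolist())
E
```

```text
gauge 0.82 1118 [[281.3999938964844, 253.10000610351562], [317.5, 235.8000030517578], [330.29998779296875, 262.5], [294.20001220703125, 279.79998779296875]]
gauge 0.74 917 [[246.89999389648438, 321.79998779296875], [250.5, 277.3999938964844], [272.6000061035156, 279.1000061035156], [269.0, 323.6000061035156]]
setting_plate 0.68 3707 [[347.70001220703125, 190.5], [416.20001220703125, 180.89999389648438], [423.70001220703125, 235.1999969482422], [355.29998779296875, 244.8000030517578]]
tweezers 0.84 334 [[358.0, 299.0], [383.0, 299.0], [383.0, 359.0], [358.0, 359.0]]
cradle 0.67 662 [[231.8000030517578, 318.70001220703125], [236.3000030517578, 276.3999938964844], [252.3000030517578, 278.1000061035156], [247.89999389648438, 320.3999938964844]]
cradle 0.63 532 [[358.0, 279.0], [383.0, 279.0], [383.0, 359.0], [358.0, 359.0]]
cradle 0.4 167 [[356.29998779296875, 289.3999938964844], [361.8999938964844, 288.8999938964844], [366.5, 340.0], [361.0, 340.5]]
rest 0.95 2047 [[351.0, 276.0], [386.0, 276.0], [386.0, 351.0], [351.0, 351.0]]
blade_left 0.58 220 [[355.8999938964844, 278.29998779296875
[... 1103 characters left out ...]
zers 0.15 572 [[335.6000061035156, 231.60000610351562], [404.8999938964844, 225.0], [405.79998779296875, 234.89999389648438], [336.5, 241.5]]
cradle 0.55 1255 [[351.0, 314.0], [404.0, 314.0], [404.0, 344.0], [351.0, 344.0]]
rest 0.63 1082 [[332.0, 228.0], [407.0, 228.0], [407.0, 252.0], [332.0, 252.0]]
blade_left 0.7 544 [[336.5, 231.39999389648438], [404.8999938964844, 224.8000030517578], [405.8999938964844, 234.89999389648438], [337.3999938964844, 241.5]]
tip_left 0.73 566 [[335.5, 231.8000030517578], [403.8999938964844, 224.89999389648438], [404.8999938964844, 234.8000030517578], [336.5, 241.6999969482422]]
tip_left 0.21 424 [[335.0, 218.0], [399.0, 218.0], [399.0, 226.0], [335.0, 226.0]]
```

View pics/c0.png

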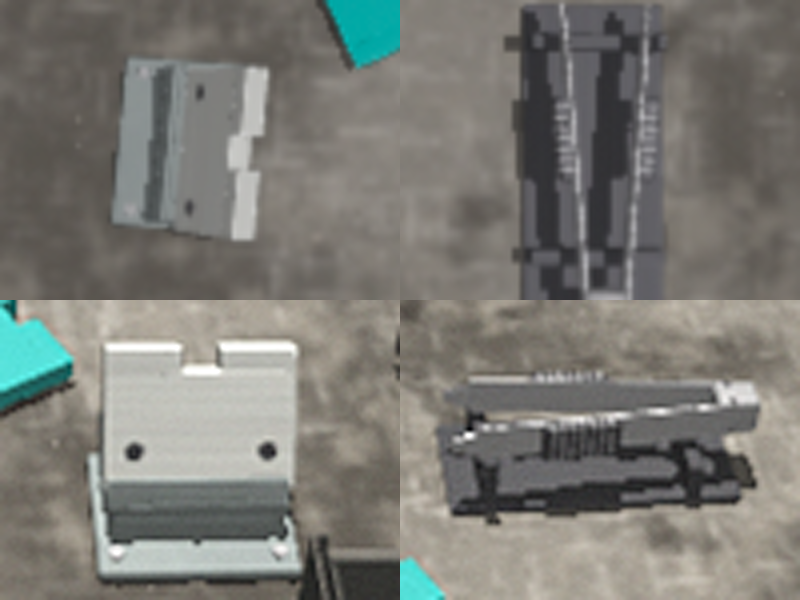

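```bash
cat > fit.py <<'E'
from h import *
from scipy.optimize import least_squares
f=env.grab_frame("top"); g=env.grab_frame("side")
# gauge in cradle: params foot x,y,z, cradle yaw(x axis foot-wards), lean 35
def gpose(p):
    c=R.from_euler('z',p[3]).as_matrix(); return c@R.from_euler('y',-35,degrees=True).as_matrix()
hx,hy=.006,.04
top_o=[(266.2,279.8),(272,280),(268.5,323),(262.8,322)]; top_m=[(hx,1),(-hx,1),(-hx,-1),(hx,-1)]
side_o=[(356.2,288.2),(404.2,288.2),(356.2,285.5),(404,285.7)]; side_m=[(hx,1),(hx,-1),(-hx,1),(-hx,-1)]
def res(p,s):
    M=gpose(p)
    P=lambda L:np.array([p[:3]+M@np.array([a,s*b*hy,.06]) for a,b in L])
    return np.r_[(proj(f,P(top_m))-top_o).ravel(),(proj(g,P(side_m))-side_o).ravel(),(p[2]-.016)/.002]
for s in(1,-1):
    r=least_squares(res,[.47,.37,.016,np.pi/2],args=(s,)); print("gauge",s,r.cost,r.x[:3].round(4),np.degrees(r.x[3]),r.fun.round(1))
# plate
bt=[[347.7,190.5],[416.2,180.9],[423.7,235.2],[355.3,244.8]]; bs=[[239.3,215.8],[294.6,206.8],[301.7,250.6],[246.4,259.6]]
print("plate",onplane(f,bt,.005).round(4),onplane(f,bt,.005).mean(0).round(4),onplane(g,bs,.005).round(4),onplane(g,bs,.005).mean(0).round(4))
print("tw blades",onplane(f,[(361.2,276.2),(366.7,348.8),(382.5,276.2),(377,348.8)],.042).round(4),"heel",onplane(f,[(370.5,359)],.042).round(4))
q=lambda x,y:((x-400)/4+320,y/4+275)
print("lugs/bars",onplane(f,[q(512,43),q(663,43)],.031).round(4),onplane(f,[q(515,255),q(665,255)],.022).round(4))
s=lambda x,y:((x-400)/4+323,(y-300)/4+200)
print("side tw: tipL,tipR,heel top",onplane(g,[s(455,440),s(450,395)],.034).round(4),onplane(g,[s(752,383),s(715,385),s(760,404)],.042).round(4))
print("pump base",onplane(g,[(342,180),(382,180)],0).round(3),"motor",onplane(g,[(275,200),(340,170)],.03).round(3))
E
python3 fit.py
```

```text
gauge 1 106.06471704871313 [0.4642 0.2987 0.0135] 266.22739895759355 [ 5.2  0.5 -5.5  0.2 -5.9 -0.3  4.7  1.2 -0.3 -5.  -0.9 -5.3 -0.1  4.7
 -0.3  4.2 -1.2]
gauge -1 3.8073427546532255 [0.4688 0.3674 0.0136] 86.14982320385529 [ 0.   0.1 -0.3  0.6 -0.7  0.1 -0.6  0.8  0.2 -0.9  0.  -1.2 -0.6  0.5
 -1.2  0.1 -1.2]
plate [[0.6977 0.1776 0.005 ]
 [0.7206 0.0345 0.005 ]
 [0.6061 0.0213 0.005 ]
 [0.5843 0.1618 0.005 ]] [0.6522 0.0988 0.005 ] [[0.7183 0.0385 0.005 ]
 [0.5953 0.0135 0.005 ]
 [0.5884 0.1652 0.005 ]
 [0.6985 0.1842 0.005 ]] [0.6501 0.1003 0.005 ]
tw blades [[0.5179 0.1538 0.042 ]
 [0.3798 0.1433 0.042 ]
 [0.5184 0.1123 0.042 ]
 [0.38   0.1236 0.042 ]] heel [[0.3608 0.1361 0.042 ]]
lugs/bars [[0.4996 0.1785 0.031 ]
 [0.5005 0.1044 0.031 ]] [[0.3971 0.1759 0.022 ]
 [0.3978 0.1027 0.022 ]]
side tw: tipL,tipR,heel top [[0.5174 0.1562 0.034 ]
 [0.5156 0.1195 0.034 ]] [[0.3615 0.131  0.042 ]
 [0.3809 0.1313 0.042 ]
 [0.3616 0.1485 0.042 ]]
pump base [[ 0.473 -0.098  0.   ]
 [ 0.375 -0.091  0.   ]] motor [[ 0.638  0.02   0.03 ]
 [ 0.48  -0.096  0.03 ]]
```

```bash
cat >> h.py <<'E'
foot=np.array([.4688,.3674,.0145]); yaw=86.15
GM=R.from_euler('z',yaw,degrees=True).as_matrix()@R.from_euler('y',-35,degrees=True).as_matrix()
def tool(gm,s): # tool orientation gripping gauge with rotation gm
    y=s*gm[:,0]; z=-gm[:,2]; return R.from_matrix(np.c_[np.cross(y,z),y,z]).as_euler('xyz',degrees=True)
def up(deg): return R.from_euler('z',deg,degrees=True).as_matrix()
E
python3 - <<'E'
from h import *
ik=lambda p,o:(lambda j:None if j is None else np.round(j,0).tolist())(env.inverse_kinematics(list(p),list(o)))
for s in(1,-1):
    o=tool(GM,s)
    print(s,o.round(1),ik(foot+GM@[0,0,.031],o),ik(foot+GM@[0,0,.13],o))
    for a in(0,180): print("  place",a,tool(up(a),s).round(1),ik([.65,.1,.036],tool(up(a),s)),ik([.65,.1,.15],tool(up(a),s)))
    print("  tw",s,ik([.4555,.1355,.013],[180,0,90 if s<0 else -90]),ik([.4555,.1355,.013],[180,0,0 if s>0 else 180]))
E
```

```text
1 [145.    0.  176.2] [33.0, 26.0, -16.0, -51.0, -36.0, -87.0] [29.0, 17.0, -17.0, -44.0, -44.0, -94.0]
  place 0 [180.   0.  90.] [23.0, 35.0, -7.0, 0.0, -48.0, 157.0] [23.0, 28.0, -0.0, 0.0, -61.0, 157.0]
  place 180 [180.   0. -90.] [23.0, 35.0, -7.0, 0.0, -48.0, -23.0] [23.0, 28.0, -0.0, 0.0, -61.0, -23.0]
  tw 1 [36.0, 24.0, -35.0, 0.0, -32.0, -36.0] [36.0, 24.0, -35.0, 0.0, -32.0, 54.0]
-1 [-145.     0.    -3.9] [33.0, 26.0, -16.0, -51.0, -36.0, 93.0] [29.0, 17.0, -17.0, -44.0, -44.0, 86.0]
  place 0 [180.   0. -90.] [23.0, 35.0, -7.0, 0.0, -48.0, -23.0] [23.0, 28.0, -0.0, 0.0, -61.0, -23.0]
  place 180 [180.   0.  90.] [23.0, 35.0, -7.0, 0.0, -48.0, 157.0] [23.0, 28.0, -0.0, 0.0, -61.0, 157.0]
  tw -1 [36.0, 24.0, -35.0, 0.0, -32.0, 144.0] [36.0, 24.0, -35.0, -0.0, -32.0, -126.0]
```

```bash
python3 - <<'E'
from h import *
o=tool(GM,1)
P=lambda d,x=0:list(foot+GM@np.array([x,0,d]))
env.gripper_to(.42,20)
env.goto(P(.2),o)
env.move_straight(P(.12),rate=.15)
f=env.grab_frame("side"); cv2.imwrite("pics/s1.png",f["image"][150:400,200:520])
print(env.move_straight(P(.032),rate=.06,force_limit=8))
s=env.read_state(); print(s["clock"],GM.T@(s["position"]-foot),s["force"],s["opening"])
f=env.grab_frame("side"); a=f["image"][180:380,260:500];f=env.grab_frame("top"); b=f["image"][200:400,160:400]
cv2.imwrite("pics/s1.png",cv2.resize(np.hstack([a,b]),None,fx=1.65,fy=1.65))
E
```

```text
False
6.9583 [ 0.00018412 -0.0001761   0.03235601] [-0.14447259 -0.35101087 -0.66192868] 0.4201754649515693
```

View pics/s1.png

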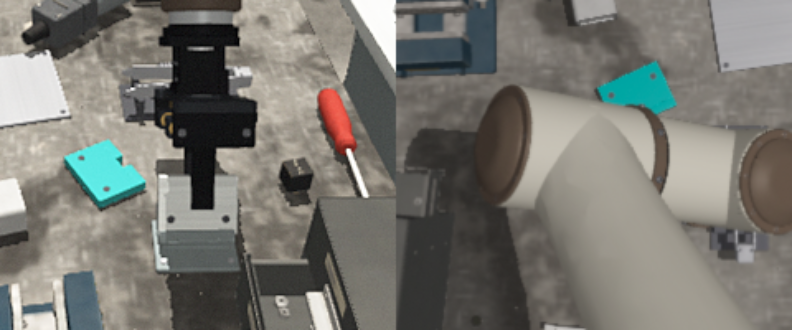

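The side view shows the front finger centred on the gauge (px ~200,190 in the crop), nothing touched. Grip, pull out, and stand it up.

```bash
python3 - <<'E'
from h import *
P=lambda d:list(foot+GM@np.array([0,0,d]))
env.gripper_to(0.0,25)
s=env.read_state(); print(s["clock"],s["force"],s["opening"],s["finger_force"])
env.move_straight(P(.125),rate=.1)
s=env.read_state(); print(s["force"],s["opening"],s["finger_force"])
o=tool(up(180),1)
env.goto([.60,.2,.2],o)
env.goto([.64,.1,.08],o)
s=env.read_state(); print(s["clock"],s["force"],s["opening"],s["finger_force"])
f=env.grab_frame("side"); a=f["image"][110:310,180:420];f=env.grab_frame("top"); b=f["image"][120:320,260:500]
cv2.imwrite("pics/s2.png",cv2.resize(np.hstack([a,b]),None,fx=1.65,fy=1.65))
E
```

```text
7.6167 [-0.32669826 -0.80514112  1.88743098] 0.13651902318802328 26.17003764520632
[-0.56410509 -0.12313597 -2.86117523] 0.13394569162014977 24.99685496375605
10.3667 [-0.07633266  0.04565622 -0.44386151] 0.13519253721803642 24.996706070378423
```

View pics/s2.png

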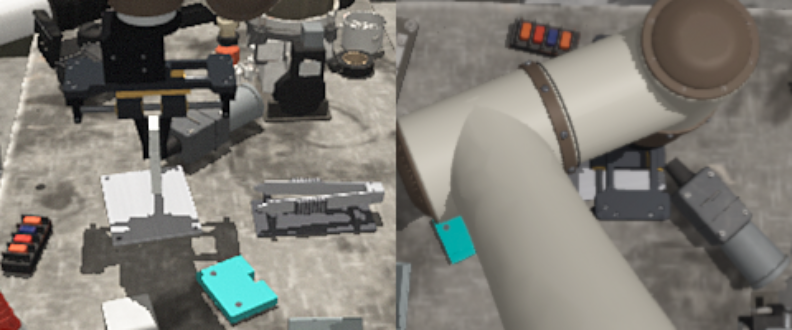

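The gauge hangs upright in the fingers over the setting plate (edge-on at crop px 153,160). Lower it.

```bash
python3 - <<'E'
from h import *
env.move_straight([.64,.1,.044],rate=.06); env.dwell(.2)
print(env.move_straight([.64,.1,.029],rate=.02,force_limit=5))
s=env.read_state(); print(s["clock"],s["position"],s["force"],s["wrist_torque"])
z=s["position"][2]
env.gripper_to(.42); env.dwell(.3)
s=env.read_state(); print(s["opening"],s["force"])
env.move_straight([.64,.1,.16],rate=.12)
env.goto([.4555,.1355,.16],[180,0,0])
f=env.grab_frame("side"); a=f["image"][110:310,180:420]
for d in env.trace(f,"gauge"):
    m=d["mask"].astype(np.uint8); q=cv2.minAreaRect(np.argwhere(m)[:,::-1].astype(np.float32)); print(d["score"],np.round(q[0]),np.round(q[1:][0]),q[2])
cv2.imwrite("pics/s3.png",cv2.resize(a,None,fx=3,fy=3)); print(env.read_state()["clock"])
np.save("pics/z.npy",z)
E
```

```text
True
11.925 [0.64002892 0.09990495 0.03543485] [-0.59237671 -0.38188046  3.94953992] [ 0.08584943  0.16066973 -0.03256301]
0.42422039971108033 [-1.20379693  0.32260408  0.52681602]
0.78 [322. 284.] [44. 32.] 51.34019470214844
0.51 [275. 221.] [44.  6.] 86.8201675415039
15.4833
```

View pics/s3.png

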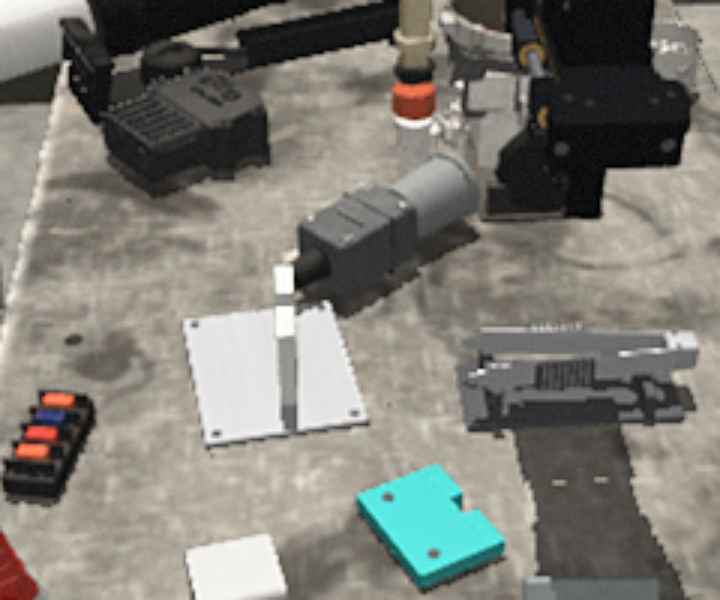

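The gauge stands on the plate edge-on (crop px 285,350), free. Now the tweezers.

```bash
python3 - <<'E'
from h import *
env.gripper_to(.85,20)
print(env.move_straight([.4555,.1355,.013],rate=.1,force_limit=10))
s=env.read_state(); print(s["clock"],s["position"],s["force"])
env.gripper_to(.39,20); env.dwell(.3)
s=env.read_state(); print(s["opening"],s["finger_force"],s["force"],s["wrist_torque"])
env.move_straight([.4555,.1355,.125],rate=.08)
env.dwell(.3)
s=env.read_state(); print(s["clock"],s["opening"],s["finger_force"],s["force"])
f=env.grab_frame("side"); a=f["image"][110:310,180:420];g=env.grab_frame("top"); b=g["image"][120:320,260:500]
cv2.imwrite("pics/s4.png",cv2.resize(np.hstack([a,b]),None,fx=1.65,fy=1.65))
cv2.imwrite("pics/full_s4.png",f["image"]);cv2.imwrite("pics/full_t4.png",g["image"])
print(onplane(f,[(275,199.3),(275.3,222.7)],.065).round(4))
for t in("tips","tip_left","tip_right","notch","gauge"):
  for fr in(f,g): print(t,[(np.round(d["xyz"],3).tolist(),round(d["score"],2)) for d in env.search_frame(fr,t)][:3])
E
```

```text
False
18.0 [0.45586137 0.13574243 0.01349696] [0.01908714 0.18703418 0.18216802]
0.39232357017535563 10.830079559236765 [0.22119469 0.09358893 2.92224162] [-0.29006575 -0.07231523 -0.0070855 ]
21.0833 0.3919921729833745 9.820271506905556 [ 0.28838247  0.35968467 -1.29953141]
[[0.6375 0.0675 0.065 ]
 [0.6383 0.1475 0.065 ]]
tips [([0.439, 0.145, 0.144], 0.72), ([0.492, 0.126, 0.149], 0.63)]
tips []
tip_left [([0.466, 0.143, 0.144], 0.76)]
tip_left []
tip_right [([0.492, 0.122, 0.15], 0.56), ([0.644, 0.139, 0.061], 0.48)]
tip_right []
notch [([0.642, 0.139, 0.059], 0.58), ([0.555, 0.267, 0.013], 0.57)]
notch [([0.637, 0.1, 0.054], 0.82), ([0.555, 0.26, 0.011], 0.7)]
gauge [([0.645, 0.142, 0.057], 0.83), ([0.557, 0.27, 0.012], 0.76), ([0.466, 0.146, 0.145], 0.73)]
gauge [([0.633, 0.096, 0.054], 0.68), ([0.555, 0.263, 0.016], 0.6)]
```

View pics/s4.png

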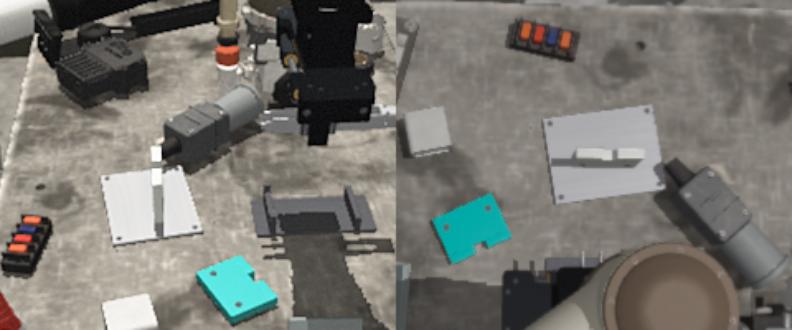

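```bash
python3 - <<'E'
from h import *
f=cv2.imread("pics/full_s4.png");g=cv2.imread("pics/full_t4.png")
r=lambda i,x,y,w,h,W,H:cv2.resize(i[y:y+h,x:x+w],(W,H),interpolation=cv2.INTER_CUBIC)
cv2.imwrite("pics/c4.png",np.vstack([np.hstack([r(f,250,190,50,37,400,300),r(g,360,195,50,37,400,300)]),r(f,325,160,100,37,800,300)]))
E
```

```text
(no output)
```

View pics/c4.png

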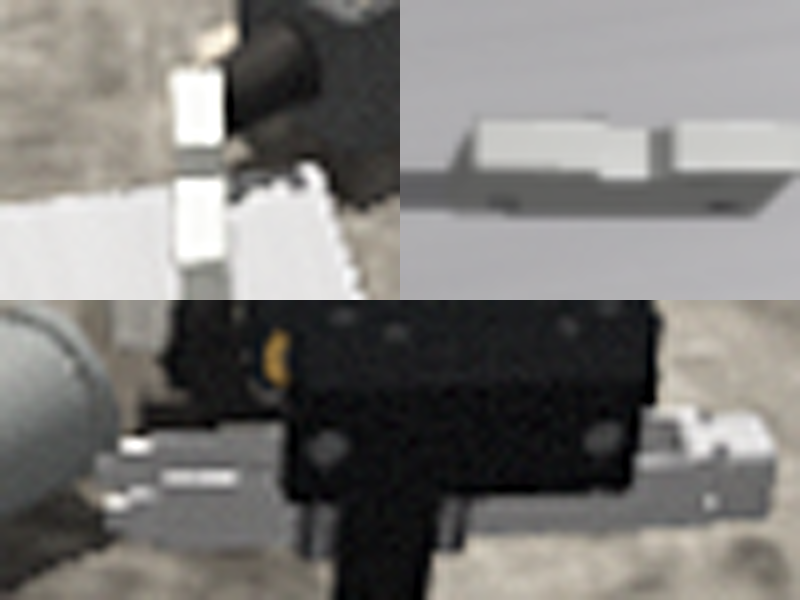

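```bash
python3 - <<'E'
from h import *
f=env.grab_frame("side"); g=env.grab_frame("top")
s=lambda x,y:(x/8+250,y/8+190); t=lambda x,y:((x-400)/8+360,y/8+195)
c=onplane(f,[s(172,70),s(223,70),s(178,267),s(226,265)],.065); print("side",c.round(4),c.mean(0).round(4))
c=onplane(g,[t(475,120),t(475,165),t(600,122),t(675,124),t(600,168),t(675,170)],.065); print("top",c.round(4),"notch",c[2:].mean(0).round(4))
o=np.array([.4555-.08,.1355,.134])
w=lambda x,y:(x/8+325,(y-300)/8+160)
L=[("tipL bottom",(.145,.010,.006),w(110,525)),("tipL top",(.145,.010,.014),w(105,500)),("tipR top",(.145,-.010,.014),w(97,455)),("heel near top",(-.015,.009,.02),w(775,455)),("heel far top",(-.015,-.009,.02),w(770,415)),("heel near bot",(-.015,.009,0),w(775,520))]
for n,p,u in L: print(n,proj(f,o+p)[0].round(1),np.round(u,1))
st=env.read_state();print(st["position"],st["tool_rot"])
E
```

```text
side [[0.6447 0.065  0.065 ]
 [0.6315 0.0659 0.065 ]
 [0.6442 0.1492 0.065 ]
 [0.6325 0.1492 0.065 ]] [0.6382 0.1073 0.065 ]
top [[0.6441 0.1403 0.065 ]
 [0.6331 0.1403 0.065 ]
 [0.6441 0.11   0.065 ]
 [0.6439 0.0919 0.065 ]
 [0.6328 0.1101 0.065 ]
 [0.6326 0.092  0.065 ]] notch [0.6383 0.101  0.065 ]
tipL bottom [336.5 187.4] [338.8 188.1]
tipL top [336.7 183.8] [338.1 185. ]
tipR top [335.5 178. ] [337.1 179.4]
heel near top [421.6 177.5] [421.9 179.4]
heel far top [419.2 172.4] [421.2 174.4]
heel near bot [420.  186.5] [421.9 187.5]
[0.45552038 0.13549838 0.1250417 ] [-1.79995871e+02 -5.38919575e-03 -2.96674891e-03]
```

Gauge is upright and square (notch ≈ 0.640, 0.103). In the side crop the tweezers are level and squeezed. Move over the notch.

```bash
python3 - <<'E'
from h import *
env.move_straight([.575,.103,.125],rate=.1)
env.move_straight([.575,.103,.066],rate=.05,force_limit=6); env.dwell(.3)
s=env.read_state(); print(s["clock"],s["position"],s["opening"],s["finger_force"],s["force"])
f=env.grab_frame("side");g=env.grab_frame("top")
r=lambda i,x,y:cv2.resize(i[y:y+75,x:x+100],(400,300),interpolation=cv2.INTER_CUBIC)
cv2.imwrite("pics/c5.png",np.hstack([r(f,245,160),r(g,340,180)]))
E
```

```text
24.8083 [0.575073   0.10301154 0.0661855 ] 0.3949470510818909 9.820251676719636 [-0.36697095 -0.42904167 -1.83498358]Traceback (most recent call last):
  File "<stdin>", line 7, in <module>
  File "<stdin>", line 6, in <lambda>
KeyError: (slice(160, 235, None), slice(245, 345, None))
```

```bash
python3 - <<'E'
from h import *
f=env.grab_frame("side")["image"];g=env.grab_frame("top")["image"]
r=lambda i,x,y:cv2.resize(i[y:y+75,x:x+50],(400,600),interpolation=cv2.INTER_CUBIC)
cv2.imwrite("pics/c5.png",np.hstack([r(f,255,165),r(g,365,185)]))
E
```

```text
(no output)
```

View pics/c5.png

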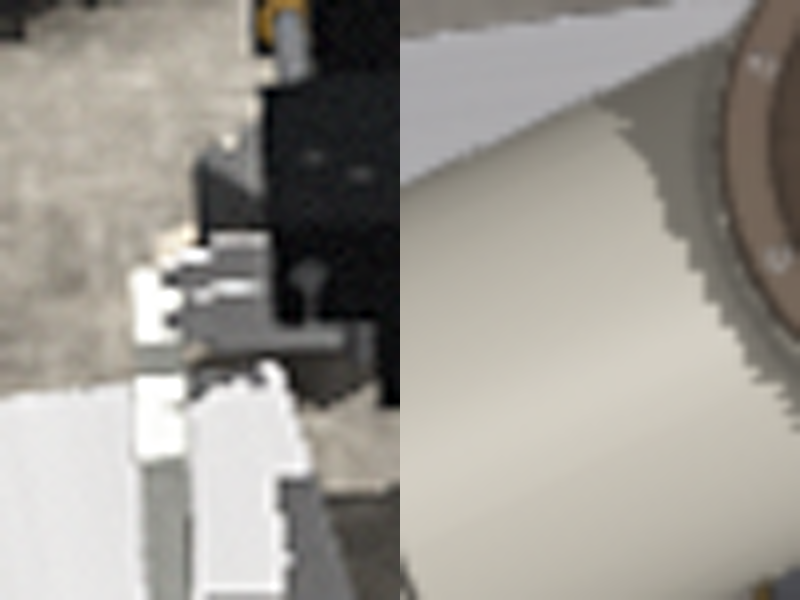

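```bash
python3 - <<'E'
from h import *
f=env.grab_frame("side"); s=lambda x,y:(x/8+255,y/8+165)
print(onplane(f,[s(167,300),s(167,258)],.089).round(4), onplane(f,[s(170,318),s(170,275)],.085).round(4))
print("notch",onplane(f,[s(158,345),s(160,373),s(158,267),s(161,460)],.065).round(4))
for n,p in(("tipL",(.145,.010,.014)),("tipR",(.145,-.010,.014))): print(n,(proj(f,np.array([.495,.103,.0752])+p)[0]-[255,165])*8)
E
```

```text
[[0.6354 0.1134 0.089 ]
 [0.6351 0.0952 0.089 ]] [[0.6349 0.1155 0.085 ]
 [0.6345 0.0969 0.085 ]]
notch [[0.6385 0.0988 0.065 ]
 [0.6382 0.1109 0.065 ]
 [0.6379 0.0641 0.065 ]
 [0.6386 0.1468 0.065 ]]
tipL [148.21016982 299.08155212]
tipR [147.04861087 253.14682701]
```

The tips straddle the notch in y (within about 1 mm) and sit about 3 mm short in x. I'll nudge them forward and hand in.

```bash
python3 - <<'E'
from h import *
env.move_straight([.578,.103,.066],rate=.02); env.dwell(.5)
s=env.read_state(); print(s["clock"],s["position"],s["opening"],s["finger_force"])
print(env.close_job())
E
```

```text
25.8583 [0.57797994 0.10300692 0.06599161] 0.3888006059219343 9.820266013266519
the job is handed in; nothing more can be done
None
```

I handed the job in at about 26 s; the verdict was not shown. By my last measurements the gauge stands upright and free on the setting plate. The tweezers are held level about 20 mm over the notch, with a tip gap of about 16 mm worked out from the gripper opening. The bracket, relay and fuse carrier were not touched as far as I saw.

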